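Put the print weight away in its push-to-open case

TASK

Put the steel print weight with the rectangular foot away in its storage case: press the front of the case's closed lid gently down until you feel the catch bottom, then let go at once and let the sprung lid swing fully open by itself, without touching it again. Then set the weight gently down into its fitted recess in the case, fully home and upright, let go of it and leave the case open. Leave everything else where it is.

Things in the scene. Friction and masses are not known exactly. Their poses are not given: they have to be found in the camera images.
- case: Grey storage case fixed to the table, 198 x 170 mm, 85 mm high. Origin: centre of its underside; x points from its front (latch side, towards the robot) to its back (hinge side), z up. The 6 mm side walls are level with the shut lid, which lies between them; at the front the lid's skirt sinks with it, so no wall hinders fingers pressing within 45 mm of the lid's middle line.
- lid (a joint): Lid angle, rad: 0 latched shut, positive opening upwards, 2.05 fully open (leaning back). Grey panel 150 mm wide, 188 long, 6 thick, hinge 95 mm behind the case's origin, 82 mm up. Once unlatched and let go it rises by a damped spring, front edge at first at about 0.1 m/s, fully open after about 6 s. Be off it before 0.4 rad and do not touch it again.
- lid_press (a point): Where to press: on top of the lid, mid-width, 15 mm behind its front edge (ribs); moves with it. Pressed down, the lid sinks against 3 N; after 2 to 15 mm (hidden, varies) it meets the catch and takes 6 to 10 N for 3 mm more, then a hard stop. At the stop (14 N is enough) the catch comes off; let go sooner, the lid stays latched and can be pressed again. Over 20 N spoils it.
- weight: Print weight, loose: a bright steel foot 64 x 44 mm, 16 mm high, with a black upright grip on its middle, 40 mm long (x), 14 mm thick (y) and 40 mm tall, so 56 mm high in all; about 0.4 kg. Origin: centre of the underside; x along the long side, z up. Grip it across the 14 mm (y). It may go into the recess either way round.
- nest (a point): Middle of the floor of the weight's recess, in a black insert in the case under the lid, 10 mm behind the case's origin, 12 mm above the table; axes as the case's. Recess 68 mm (x) by 48 mm (y), 14 mm deep, 3 mm chamfer round its mouth; the insert's top is 26 mm above the table, the case's side walls are 79 mm from the middle.
- round_weight: Round steel weight, 52 mm across, 46 mm high; leave alone.
- tape_roll: Roll of tape lying flat, 84 mm across, 24 mm high; leave alone.
- ink_jar: Ink jar, 72 mm across, 85 mm high; leave alone.
- ink_jar2: Second ink jar of the same size; leave alone.
- squeegee: Wooden squeegee with rubber blade, 240 mm long, 35 mm high; leave alone.
- ink_knife: Ink knife (spatula), 250 mm long, lying flat; leave alone.
- loupe: Small folding loupe, 40 mm square, 34 mm high; leave alone.

How it is judged:
By the outcome, as a careful person would: the job done as asked, in the order asked, and still so for the second after the job is handed in, with the robot touching nothing.
It also fails if it takes over 70 s, if anything falls off the work surface, if the arm or the gripper's body presses on something with over 40 N, if the wrist force passes 120 N, or if a joint passes its speed limit or range.

ROBOT

A 6-joint arm with a two-finger parallel gripper is mounted at the origin on the work surface. World frame = base frame: x ahead of the robot, y to its left, z up, the work surface at z = 0. Lengths are in m, angles in rad, forces in N, time in s.
With the tool pointing down it reaches from about 0.325 to 0.775 m from the base axis. Payload 5.5 kg.
Tool frame: the origin (TCP) lies on the centre line of the jaws, within the pads' length; the fingertips stand 11 mm ahead of it and the grasp point (between the pads) lies 8 mm behind it (manip.tips_ahead is the distance from the TCP to the fingertips, in m); y points along the fingers, z is the direction in which the jaws open and shut, and the axes are right-handed (so a half turn about y gives the same grasp; the last joint's range is limited). The gripper opens to 88 mm and grips with 3 to 60 N. Pads are 20 mm wide; open, the fingers measure 115 mm over their backs; the gripper's body (75 mm by 178 mm) begins 61 mm behind the grasp point.
Start: joints at [-1.164, 0.091, 1.231, -0, 1.82, -0.057], TCP at [0.268, -0.537, 0.234] pointing down, gripper open.
Joint ranges: [-2.87, 2.87], [-0.86, 2.18], [0.17, 2.46], [-1.51, 4.65], [0.06, 2.69], [-2.65, 2.65]. Speed limits (rad/s): [2.57, 2.57, 3.01, 3.14, 3.14, 3.14].

INTERFACE

Orientations are given as a unit quaternion [x, y, z, w].
In Python, from bench import manip gives the robot as it stands.
- The arm moves only by the shell command python3 -m jog 'ROWS' [FORCE]. ROWS is text: rows parted by semicolons, each of 5 numbers parted by spaces: the gripper command: -1 is fully open, 1 is shut, values between are in proportion, then the shift along the tool's x, y, z in units of 0.25 m (1.0 is 0.25 m), then the turn about the tool's y in units of 90 degrees (1.0 is 90 degrees). In form: gripper x y z turn; .... A call has 1 to 12 rows; each row is the pose to reach, as a shift and turn from the pose commanded when the call began, along the tool's axes at that moment; what a row does not reach only later rows make up. A row lasts 1/10 s, in which the tool goes at most 50 mm and 8.59 degrees, less where a joint would pass 70% of its speed; a pose out of reach is approached as far as the arm can. A call with a number of a shift or a turn outside -1 to 1 is refused whole. A call with a gripper value outside its range is refused whole. The fingers move at their own pace and stop on an object; FORCE is the grip in N (left out, the last holds). Time passes only in rows, so rows that repeat a pose let the fingers close. It gives the time, the measured TCP pose, the force and the opening at its end, in the units of the state.
- manip.sense(): the state, without advancing time (a new reading comes with each control period).
- manip.snapshot(name): name is "scene" or "top" or "wrist"; returns (picture, depth): 400x640x3 uint8, red, green, blue; 400x640 float32, m along the optical axis (not along the pixel's ray), 0 where there is no reading.
- manip.camera_info(name): a dict with "intrinsics" (3x3 intrinsics, pixels), "extrinsics" (4x4, takes a point from camera to world coordinates); the wrist camera has in their place "hand_eye" (4x4, takes a point from camera to tool coordinates, whose origin is the TCP and whose axes are the tool frame's). Camera axes: x right, y down, z forward; pixel columns grow to the right and rows downward; lengths in m; the calibration is good to about 2 mm. A picture is of the moment at which its call begins: read the wrist's pose just before it. camera_info takes no time and is no camera call.
- manip.sign_off(): hands the job in, once; it reports no verdict.
Trained networks look in the newest picture that a camera, given by its name, has taken for a name from the list of things; names that differ only in an ending like _2 or _b are one class to them, and where a whole thing is asked for, a point or a joint stands for the part that bears it (a point fixed in the world has none). Each returns a list of dicts, best first, with "p" (0 to 1); they miss things now and then, are a little off and sometimes report something else, mostly with a low value. They report only what shows in the picture. A call takes as long as a camera call.
- manip.recognise(name, camera): "box" ([left, top, width, height] in pixels, round what is visible of it).
- manip.mark_of(name, camera): "xy" ([column, row] in pixels: a listed point, or the origin of a listed thing).
The state is a dict: "time": time; "joint_pos": joint angles; "qd": joint speeds; "tau": joint torques, N m; "tool_pos": TCP position; "tcp_rot": TCP orientation; "contact_force": force on the tool from outside, world axes, zero at the start; "torque": the same for the moment, N m; "grip_width": opening from 0.0 (shut) to 1.0 (fully open).
Only numpy, scipy, OpenCV 4.12 (cv2) and the standard library are available. Lean on these libraries where they do the work, as an engineer would, in place of code of your own. Each camera call takes 0.05 s, during which the arm holds its last target.

## Working session

There is one attempt and no reset: what is moved stays moved. The work goes in short steps, Python scripts to look and compute and a shell command to move; the robot and the scene stay as the last step left them, time stands still between calls to the robot, and variables do not carry over. Pictures are saved under pics/ and viewed, and the job is handed in when it is done.

```bash
ls; mkdir -p pics
python3 - <<'E'
from bench import manip
import cv2,numpy as np
s=manip.sense();print(s)
for c in ["top","scene"]:
    im,d=manip.snapshot(c);cv2.imwrite(f"pics/{c}0.png",im[:,:,::-1]);np.save(f"pics/{c}0.npy",d)
    for n in ["case","lid_press","weight"]:
        print(c,n,manip.recognise(n,c)[:2],manip.mark_of(n,c)[:2])
    i=manip.camera_info(c);print(i)
print(manip.camera_info("wrist"),manip.tips_ahead)
E
```

```text
pics
{'time': 0.0, 'joint_pos': array([-1.16371504e+00,  9.18479003e-02,  1.23189473e+00, -1.22809375e-06,
        1.81979058e+00, -5.67237813e-02]), 'qd': array([ 6.54657181e-04, -1.05078006e-03, -2.15343395e-03, -1.27720137e-04,
       -6.28472514e-05, -8.76022527e-04]), 'tau': array([ 5.74415344e-05, -4.46455872e+01, -4.06446862e+01,  6.98397006e-02,
        2.94656237e-02, -1.53315500e-04]), 'tool_pos': array([ 0.26828748, -0.53636522,  0.23250843]), 'tcp_rot': array([-0.16263384,  0.68885339, -0.68750235,  0.16239386]), 'contact_force': array([-0.27800217, -0.19402694,  0.61784173]), 'torque': array([ 0.0055539 , -0.00341207,  0.00924546]), 'grip_width': 0.996999700413089}
top case [{'box': [365.8, 153.1, 74.8, 78.1], 'p': 0.93}] [{'xy': [399.8, 194.3], 'p': 0.92}]
top lid_press [{'box': [372.4, 156.5, 66.2, 72.6], 'p': 0.81}, {'box': [152.5, 183.4, 32.9, 23.6], 'p': 0.23}] [{'xy': [412.5, 220.5], 'p': 0.98}]
top weight [{'box': [228.9, 172.3, 16.2, 24.8], 'p': 0.59}, {'box': [305.8, 122.1, 26.6, 32.4], 'p': 0.5}] [{'xy': [235.8, 183.3], 'p': 0.63}]
{'intrinsics': array([[513.97
[... 943 characters left out ...]
23454, -0.51065047,  0.4163884 , -0.54328129],
       [ 0.01738653, -0.61634552, -0.78728388,  1.13964672],
       [ 0.        ,  0.        ,  0.        ,  1.        ]])}
{'intrinsics': array([[297.46618782,   0.        , 315.84987804],
       [  0.        , 297.46618782, 201.09686594],
       [  0.        ,   0.        ,   1.        ]]), 'hand_eye': array([[-6.68267548e-05,  9.69615248e-01,  2.44634966e-01,
        -6.71115937e-02],
       [ 1.51742822e-04, -2.44634953e-01,  9.69615241e-01,
        -1.50873047e-01],
       [ 9.99999986e-01,  1.01917840e-04, -1.30783994e-04,
        -7.27640195e-04],
       [ 0.00000000e+00,  0.00000000e+00,  0.00000000e+00,
         1.00000000e+00]])} 0.011
```

View pics/top0.png

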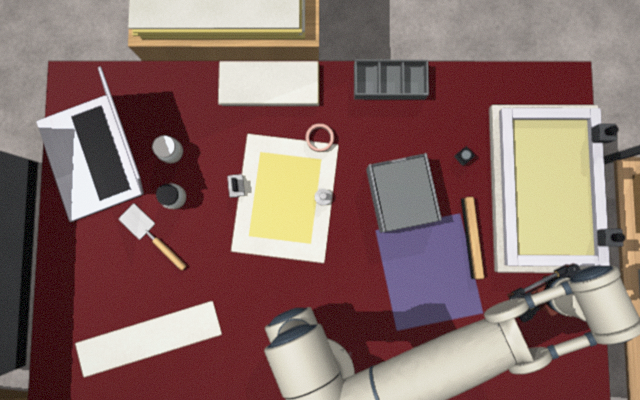

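View pics/scene0.png

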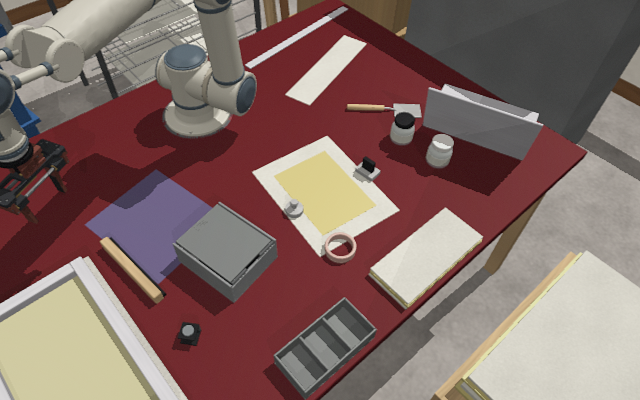

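```bash
cat > h.py <<'E'
import numpy as np,cv2
from bench import manip
from scipy.spatial.transform import Rotation as R
def camT(c):
    i=manip.camera_info(c)
    if c=="wrist":
        s=manip.sense();T=np.eye(4);T[:3,:3]=R.from_quat(s['tcp_rot']).as_matrix();T[:3,3]=s['tool_pos'];return i['intrinsics'],T@i['hand_eye']
    return i['intrinsics'],i['extrinsics']
def cloud(d,K,T):
    v,u=np.mgrid[:d.shape[0],:d.shape[1]]
    p=np.stack([(u-K[0,2])/K[0,0]*d,(v-K[1,2])/K[1,1]*d,d],-1)
    return p@T[:3,:3].T+T[:3,3]
def onplane(xy,z,K,T):
    r=T[:3,:3]@np.array([(xy[0]-K[0,2])/K[0,0],(xy[1]-K[1,2])/K[1,1],1]);return T[:3,3]+r*(z-T[2,3])/r[2]
E
python3 - <<'E'
from h import *
s=manip.sense();print(s['time'],R.from_quat(s['tcp_rot']).as_matrix().round(3))
K,T=camT("top");P=cloud(np.load("pics/top0.npy"),K,T)
print("press",onplane([412.5,220.5],.085,K,T)); print("w",onplane([235.8,183.3],0,K,T))
K2,T2=camT("scene");print("press s",onplane([198,224.3],.085,K2,T2),"w",onplane([364.6,173.7],0,K2,T2))
# case top
Q=P[140:245,350:455];m=(Q[...,2]>.075)&(Q[...,2]<.095);print(m.sum(),np.median(Q[...,2][m]))
print(cv2.minAreaRect((Q[m][:,:2]*1000).astype(np.float32)))
a=P[165:205,220:255];
for lo,hi in[(.01,.03),(.045,.07),(.01,.07)]:
    m=(a[...,2]>lo)&(a[...,2]<hi);print(m.sum(),a[m].mean(0),cv2.minAreaRect((a[m][:,:2]*1000).astype(np.float32)))
E
```

```text
0.7 [[-0.894  0.     0.447]
 [-0.447 -0.    -0.894]
 [-0.    -1.     0.   ]]
press [ 0.44543143 -0.26944884  0.085     ]
w [0.5604022  0.25028189 0.        ]
press s [ 0.4428311  -0.26954207  0.085     ] w [0.55345245 0.23951203 0.        ]
3873 0.0844952447872005
((528.80224609375, -248.02398681640625), (198.0581817626953, 171.67263793945312), 11.699407577514648)
216 [0.55276887 0.24553204 0.0159406 ] ((559.65625, 248.1669158935547), (77.23584747314453, 44.93313980102539), 5.74551248550415)
72 [0.55400748 0.24730082 0.05449264] ((553.4269409179688, 247.69259643554688), (39.521732330322266, 14.673468589782715), 5.481393337249756)
296 [0.55289472 0.2458617  0.0259187 ] ((559.65625, 248.1669158935547), (77.23584747314453, 44.93313980102539), 5.74551248550415)
```

Top view: the case is at about (400,193) with its front facing down in the image, and the weight is at (237,185) with its long side along world x. Depth rectangles give case yaw 11.7° at 198x172 mm and grip yaw 5.5° at 39.5x14.7 mm, which match the sizes given. The network's press point is about 7 mm off the geometric one, so I'll check it with the wrist camera.

```bash
cat >> h.py <<'E'
def go(pos,yawx):
    """shift/turn units to reach pos with tool x at heading yawx deg"""
    s=manip.sense();M=R.from_quat(s['tcp_rot']).as_matrix()
    d=M.T@(np.array(pos)-s['tool_pos'])/.25
    h=np.degrees(np.arctan2(M[1,0],M[0,0]));t=(-(yawx-h)+180)%360-180
    print("t",round(s['time'],2),"pos",s['tool_pos'].round(4),"head",h.round(2),"shift",d.round(4),"turn",round(t/90,4),"F",s['contact_force'].round(2),"g",round(s['grip_width'],3))
def wrist(name):
    K,T=camT("wrist");im,d=manip.snapshot("wrist");cv2.imwrite(f"pics/{name}.png",im[:,:,::-1]);return im,cloud(d,K,T),K,T
E
python3 - <<'E'
from h import *
go([.44,-.267,.25],191.7)
E
```

```text
t 0.7 pos [ 0.2684 -0.5366  0.2337] head -153.43 shift [-1.0964 -0.0654 -0.6576] turn 0.1652 F [-0.09 -0.03  0.02] g 1.002
```

```bash
python3 -m jog '1 -0.2 -0.06 -0.12 0.04;1 -0.4 -0.065 -0.24 0.09;1 -0.6 -0.065 -0.36 0.165;1 -0.8 -0.065 -0.48 0.165;1 -0.95 -0.065 -0.6 0.165;1 -1 -0.065 -0.657 0.165;1 -1 -0.065 -0.657 0.165;1 -1 -0.065 -0.657 0.165;1 -1 -0.065 -0.657 0.165;1 -1 -0.065 -0.657 0.165'
python3 - <<'E'
from h import *
im,P,K,T=wrist("w1")
for n in ["lid_press","case"]: print(n,manip.recognise(n,"wrist")[:2],[ (m['p'],m['xy'],onplane(m['xy'],.085,K,T)) for m in manip.mark_of(n,"wrist")[:2]])
m=(P[...,2]>.078)&(P[...,2]<.092);print(m.sum(),np.median(P[...,2][m]),cv2.minAreaRect((P[m][:,:2]*1000).astype(np.float32)))
np.save("pics/w1P.npy",P)
go([.44,-.267,.25],191.7)
E
```

```text
time: 1.7
tool_pos: [0.4179, -0.2792, 0.2497]
tcp_rot: [0.072, -0.703, 0.703, -0.071]
contact_force: [-0.5, 0.6, -0.1]
grip_width: 0.132
lid_press [{'box': [224.9, 0.0, 166.1, 171.2], 'p': 0.93}, {'box': [464.1, 0.0, 64.9, 45.8], 'p': 0.25}] [(0.78, [306.2, 157.3], array([ 0.44982531, -0.26127228,  0.085     ]))]
case [{'box': [216.9, 0.0, 184.1, 173.5], 'p': 0.79}] [(0.55, [311.5, 84.5], array([ 0.52159729, -0.25250372,  0.085     ]))]
28674 0.08498363444682289 ((513.3300170898438, -250.33718872070312), (167.0929718017578, 170.51837158203125), 11.488609313964844)
t 1.95 pos [ 0.4182 -0.2786  0.2497] head -168.36 shift [-0.0949 -0.0011 -0.0278] turn -0.0006 F [ 0.4   0.09 -0.17] g 0.006
```

View pics/w1.png

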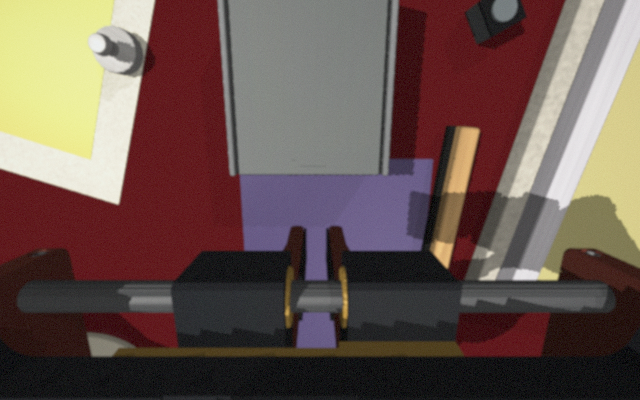

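The wrist view shows the lid's front edge at row 173 with its ribs near (310,165). The geometry from the top and wrist cameras agrees: press point about (0.451,-0.263), lid top at 0.085 m. Next I'll go just above it.

Run:
```python
from h import *
go([.4505,-.2632,.101],191.6)
```

```text
t 1.95 pos [ 0.4182 -0.2786  0.2497] head -168.36 shift [-0.1392  0.5949 -0.0341] turn 0.0005 F [ 0.4   0.09 -0.17] g 0.006
```

```bash
python3 -m jog '1 -0.139 0.15 -0.034 0;1 -0.139 0.35 -0.034 0;1 -0.139 0.5 -0.034 0;1 -0.139 0.56 -0.034 0;1 -0.139 0.59 -0.034 0;1 -0.139 0.59 -0.034 0;1 -0.139 0.59 -0.034 0;1 -0.139 0.59 -0.034 0'
python3 - <<'E'
from h import *
go([.4505,-.2632,.101],191.6)
E
```

```text
time: 2.75
tool_pos: [0.4517, -0.2633, 0.1049]
tcp_rot: [0.071, -0.703, 0.704, -0.073]
contact_force: [0.5, -0.1, 0.4]
grip_width: 0.004
t 2.75 pos [ 0.4517 -0.2633  0.1049] head -168.29 shift [ 0.0048  0.0156 -0.0015] turn 0.0012 F [ 0.48 -0.06  0.43] g 0.004
```

```bash
python3 -m jog '1 0.005 0.008 0 0;1 0.005 0.016 0 0;1 0.005 0.024 0 0;1 0.005 0.03 0 0;1 0.005 0.03 0 0'; for i in 1; do python3 -m jog '1 0 0.006 0 0;1 0 0.006 0 0'; done
```

```text
time: 3.25
tool_pos: [0.4496, -0.2629, 0.0951]
tcp_rot: [0.072, -0.703, 0.704, -0.072]
contact_force: [-0.6, 0.1, 3.2]
grip_width: 0.004
time: 3.45
tool_pos: [0.4496, -0.2629, 0.0935]
tcp_rot: [0.072, -0.703, 0.704, -0.072]
contact_force: [-0.8, 0.5, 2.4]
grip_width: 0.006
```

Contact at about 3 N. I'll carry on in small steps.

```bash
python3 -m jog '1 0 0.004 0 0;1 0 0.004 0 0'
```

```text
time: 3.65
tool_pos: [0.4497, -0.2628, 0.0924]
tcp_rot: [0.072, -0.703, 0.703, -0.072]
contact_force: [0.3, -0.8, 2.7]
grip_width: 0.001
```

```bash
python3 -m jog '1 0 0.004 0 0;1 0 0.004 0 0'
```

```text
time: 3.85
tool_pos: [0.4496, -0.2628, 0.0913]
tcp_rot: [0.072, -0.703, 0.703, -0.072]
contact_force: [-0.8, -1.1, 3.6]
grip_width: 0.001
```

```bash
python3 -m jog '1 0 0.004 0 0;1 0 0.004 0 0'
```

```text
time: 4.05
tool_pos: [0.4497, -0.2628, 0.0906]
tcp_rot: [0.072, -0.703, 0.703, -0.072]
contact_force: [-1.2, 0.5, 4.4]
grip_width: 0.004
```

```bash
python3 -m jog '1 0 0.004 0 0;1 0 0.004 0 0'
```

```text
time: 4.25
tool_pos: [0.4497, -0.2628, 0.0899]
tcp_rot: [0.072, -0.703, 0.704, -0.072]
contact_force: [-1.5, 0.7, 6.1]
grip_width: 0.002
```

```bash
python3 -m jog '1 0 0.002 0 0;1 0 0.002 0 0'
```

```text
time: 4.45
tool_pos: [0.4497, -0.2629, 0.0897]
tcp_rot: [0.072, -0.703, 0.704, -0.072]
contact_force: [-1.4, 0.6, 6.2]
grip_width: 0.006
```

Now in the catch zone at over 6 N.

```bash
python3 -m jog '1 0 0.003 0 0;1 0 0.003 0 0'
```

```text
time: 4.65
tool_pos: [0.4497, -0.2629, 0.089]
tcp_rot: [0.072, -0.703, 0.704, -0.072]
contact_force: [-2.0, 0.9, 7.8]
grip_width: 0.008
```

```bash
python3 -m jog '1 0 0.003 0 0;1 0 0.003 0 0'
```

```text
time: 4.85
tool_pos: [0.4497, -0.2629, 0.0883]
tcp_rot: [0.072, -0.703, 0.704, -0.072]
contact_force: [-2.5, 1.0, 7.2]
grip_width: 0.006
```

```bash
python3 -m jog '1 0 0.002 0 0;1 0 0.002 0 0'
```

```text
time: 5.05
tool_pos: [0.4498, -0.2629, 0.0879]
tcp_rot: [0.072, -0.703, 0.704, -0.072]
contact_force: [-2.7, 0.1, 8.4]
grip_width: 0.005
```

```bash
python3 -m jog '1 0 0.002 0 0;1 0 0.002 0 0'
```

```text
time: 5.25
tool_pos: [0.4498, -0.2629, 0.0878]
tcp_rot: [0.072, -0.703, 0.704, -0.073]
contact_force: [-2.6, 1.4, 10.1]
grip_width: 0.004
```

```bash
python3 -m jog '1 0 0.002 0 0;1 0 0.002 0 0'
```

```text
time: 5.45
tool_pos: [0.4498, -0.2629, 0.0877]
tcp_rot: [0.072, -0.703, 0.704, -0.073]
contact_force: [-3.4, 1.6, 11.0]
grip_width: 0.005
```

```bash
python3 -m jog '1 0 0.003 0 0;1 0 0.003 0 0'
```

```text
time: 5.65
tool_pos: [0.4498, -0.2629, 0.0875]
tcp_rot: [0.072, -0.703, 0.704, -0.073]
contact_force: [-5.1, 2.6, 13.7]
grip_width: 0.004
```

```bash
python3 -m jog '1 0 0.003 0 0;1 0 0.003 0 0'
```

```text
time: 5.85
tool_pos: [0.4498, -0.2629, 0.0873]
tcp_rot: [0.072, -0.703, 0.704, -0.073]
contact_force: [-7.0, 4.0, 15.8]
grip_width: 0.005
```

15.8 N and it isn't moving, so it's at the stop. Let go at once: up, then away towards the robot.

```bash
python3 -m jog '1 0 -0.2 0 0;1 0.1 -0.4 0 0;1 0.2 -0.55 0 0;1 0.25 -0.65 0 0;-0.4 0.25 -0.65 0.1 0;-0.4 0.25 -0.65 0.3 0'
python3 - <<'E'
from h import *
im,d=manip.snapshot("top");cv2.imwrite("pics/top1.png",im[150:,::][:,::,::-1])
go([.5534,.2477,.2],185.5)
E
```

```text
time: 6.45
tool_pos: [0.4042, -0.3483, 0.2495]
tcp_rot: [0.072, -0.702, 0.704, -0.075]
contact_force: [0.2, -1.1, 0.7]
grip_width: 0.145
t 6.5 pos [ 0.4043 -0.3553  0.2437] head -168.38 shift [-1.0704  0.1711 -2.2425] turn 0.068 F [-4.44 -0.45 -3.26] g 0.192
```

View pics/top1.png

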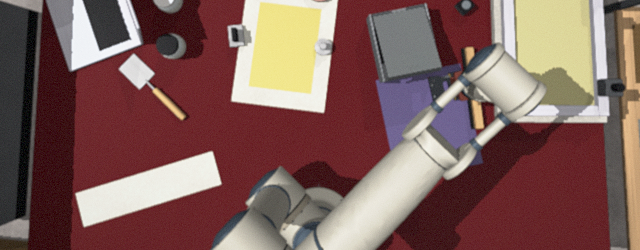

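```bash
python3 -m jog '-0.4 0 0 -0.2 0;-0.4 0 0 -0.4 0;-0.4 0 0 -0.6 0;-0.4 0 0 -0.8 0.02;-0.4 0 0 -1 0.068;-0.4 0 0 -1 0.068;-0.4 0 0 -1 0.068;-0.4 0 0 -1 0.068'
python3 - <<'E'
from h import *
im,d=manip.snapshot("scene");cv2.imwrite("pics/sc1.png",im[:,:,::-1])
go([.5,.2477,.24],185.5)
E
```

```text
time: 7.3
tool_pos: [0.3529, -0.1046, 0.2463]
tcp_rot: [-0.035, 0.706, -0.706, 0.034]
contact_force: [-0.1, 0.9, -0.7]
grip_width: 0.696
t 7.35 pos [ 0.3529 -0.1049  0.2463] head -174.45 shift [-0.722   0.0246 -1.3471] turn 0.0005 F [ 0.62 -0.9   0.47] g 0.698
```

View pics/sc1.png

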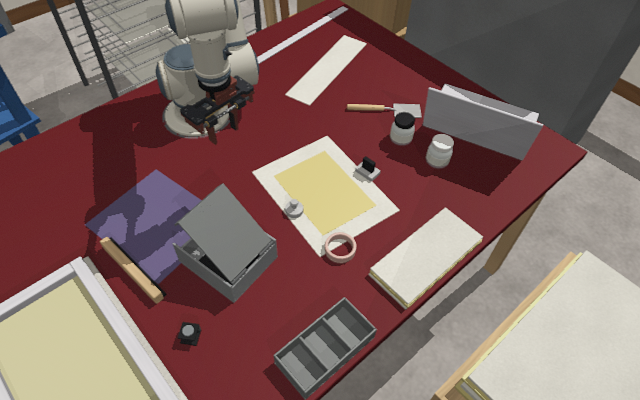

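The lid is rising by itself. Next I'll move to a viewpoint short of the weight.

```bash
python3 -m jog '-0.4 -0.1 0 -0.2 0;-0.4 -0.2 0 -0.4 0;-0.4 -0.3 0 -0.6 0;-0.4 -0.4 0 -0.8 0;-0.4 -0.5 0 -1 0;-0.4 -0.5 0 -1 0'
python3 -m jog '-0.4 -0.05 0.05 -0.18 0;-0.4 -0.05 0.1 -0.347 0;-0.4 -0.05 0.16 -0.347 0;-0.4 -0.05 0.16 -0.347 0;-0.4 -0.05 0.16 -0.347 0;-0.4 -0.05 0.16 -0.347 0'
python3 - <<'E'
from h import *
im,P,K,T=wrist("w2")
print(manip.recognise("weight","wrist")[:2])
np.save("pics/w2P.npy",P)
m=(abs(P[...,0]-.5534)<.05)&(abs(P[...,1]-.2477)<.045)
for lo,hi in[(.012,.022),(.048,.065)]:
    k=m&(P[...,2]>lo)&(P[...,2]<hi);print(k.sum(),np.median(P[...,2][k]),cv2.minAreaRect((P[k][:,:2]*1000).astype(np.float32)))
go([.5534,.2477,.15],185.5)
E
```

```text
time: 7.95
tool_pos: [0.4541, 0.1588, 0.2455]
tcp_rot: [-0.035, 0.706, -0.706, 0.034]
contact_force: [-0.1, -1.1, -0.0]
grip_width: 0.702
time: 8.55
tool_pos: [0.4576, 0.243, 0.2078]
tcp_rot: [-0.033, 0.706, -0.706, 0.034]
contact_force: [0.2, 0.1, 0.3]
grip_width: 0.702
[{'box': [299.8, 67.9, 36.9, 59.5], 'p': 0.84}]
1821 0.015889953921784772 ((554.032470703125, 249.5725555419922), (64.07999420166016, 43.63518142700195), 6.480230808258057)
630 0.05584281820339143 ((553.7793579101562, 249.07565307617188), (39.458011627197266, 13.812350273132324), 5.561617374420166)
t 8.65 pos [0.4575 0.2434 0.2081] head -174.51 shift [-0.3829  0.2332  0.0195] turn -0.0002 F [0.34 0.14 0.09] g 0.696
```

View pics/w2.png

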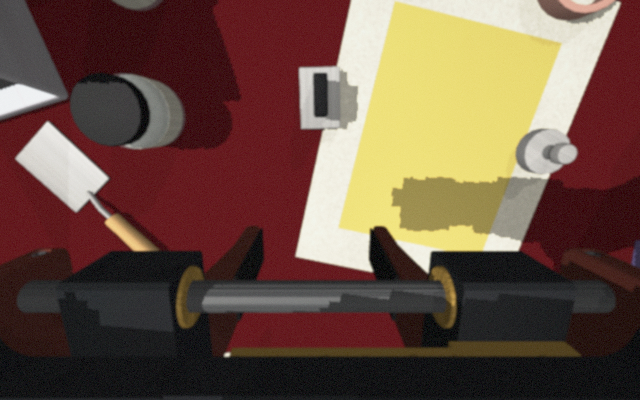

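The wrist view shows the weight at (320,97). Both rectangles match the given sizes (64.1x43.6 mm and 39.5x13.8 mm), with centre (0.5539,0.2493) and yaw about 6°.

```bash
python3 -m jog '0 -0.15 0 0.01 0;0 -0.3 0 0.01 0;0 -0.385 0.1 0.012 -0.004;0 -0.385 0.2 0.012 -0.004;0 -0.385 0.3 0.012 -0.004;0 -0.385 0.4 0.012 -0.004;0 -0.385 0.4 0.012 -0.004;0 -0.385 0.4 0.012 -0.004;0 -0.385 0.4 0.012 -0.004'
python3 - <<'E'
from h import *
go([.5539,.2493,.032],185.8)
E
```

```text
time: 9.55
tool_pos: [0.5539, 0.251, 0.1095]
tcp_rot: [-0.035, 0.707, -0.706, 0.038]
contact_force: [-0.2, 1.0, 1.5]
grip_width: 0.499
t 9.55 pos [0.5539 0.251  0.1095] head -174.06 shift [0.0018 0.3099 0.0069] turn 0.0016 F [-0.16  1.02  1.5 ] g 0.499
```

```bash
python3 -m jog '0 0.002 0.06 0.007 0;0 0.002 0.12 0.007 0;0 0.002 0.18 0.007 0;0 0.002 0.24 0.007 0;0 0.002 0.28 0.007 0;0 0.002 0.3 0.007 0;0 0.002 0.31 0.007 0;0 0.002 0.31 0.007 0;0 0.002 0.31 0.007 0'
python3 - <<'E'
from h import *
go([.5539,.2493,.032],185.8)
E
```

```text
time: 10.45
tool_pos: [0.553, 0.2493, 0.0302]
tcp_rot: [-0.036, 0.706, -0.706, 0.037]
contact_force: [-0.2, -0.4, -0.2]
grip_width: 0.505
t 10.45 pos [0.553  0.2493 0.0302] head -174.04 shift [-0.0035 -0.0073  0.0002] turn 0.0018 F [-0.2  -0.44 -0.23] g 0.505
```

```bash
python3 -m jog '0 -0.003 -0.007 0 0;1 -0.003 -0.007 0 0;1 -0.003 -0.007 0 0;1 -0.003 -0.007 0 0;1 -0.003 -0.007 0 0;1 -0.003 -0.007 0 0;1 -0.003 -0.007 0 0;1 -0.003 -0.007 0 0;1 -0.003 -0.007 0 0' 35
python3 -m jog '1 0 -0.02 0 0;1 0 -0.06 0 0;1 0 -0.15 0 0;1 0 -0.3 0 0;1 0 -0.5 0 0;1 0 -0.65 0 0;1 0 -0.75 0 0;1 0 -0.75 0 0;1 0 -0.75 0 0;1 0 -0.75 0 0'
python3 - <<'E'
from h import *
im,P,K,T=wrist("w3")
im,d=manip.snapshot("scene");cv2.imwrite("pics/sc2.png",im[:,:,::-1])
im,d=manip.snapshot("top");cv2.imwrite("pics/top2.png",im[:,:,::-1])
KT=camT("top");np.save("pics/top2P.npy",cloud(d,*KT))
go([.5539,.2493,.032],185.8)
E
```

```text
time: 11.35
tool_pos: [0.5533, 0.2489, 0.0312]
tcp_rot: [0.037, -0.706, 0.706, -0.037]
contact_force: [0.4, -1.6, 1.6]
grip_width: 0.157
time: 12.35
tool_pos: [0.5525, 0.2489, 0.2155]
tcp_rot: [0.038, -0.706, 0.707, -0.035]
contact_force: [-0.5, -0.0, -5.5]
grip_width: 0.159
t 12.5 pos [0.5526 0.2489 0.2161] head -174.04 shift [-0.008   0.7364 -0.0017] turn 0.0018 F [-0.42 -0.81 -4.21] g 0.159
```

View pics/sc2.png

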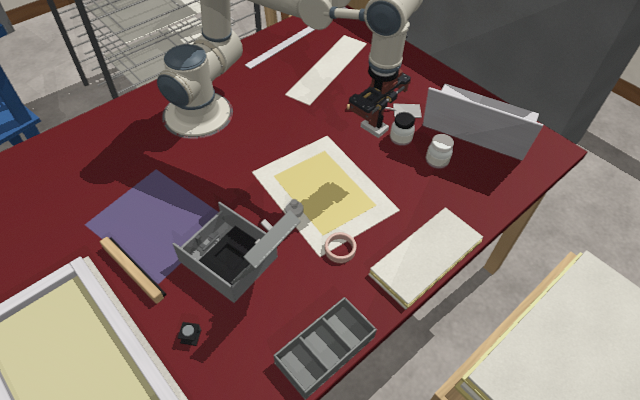

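View pics/top2.png

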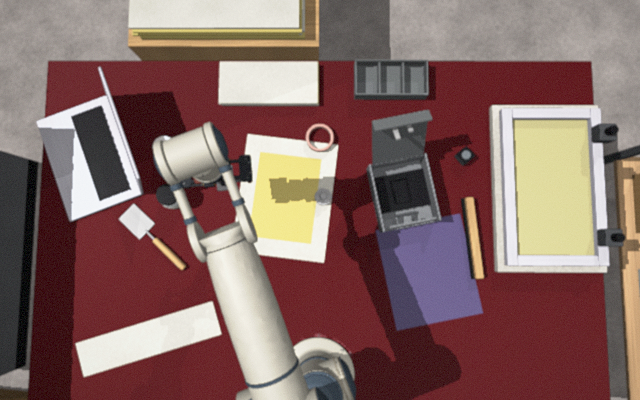

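View pics/w3.png

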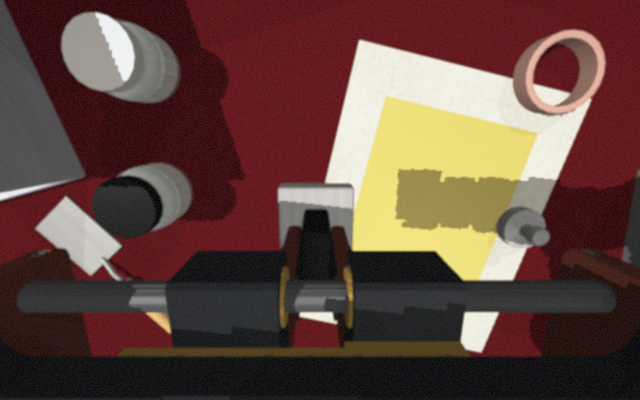

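The lid is fully open, standing behind the case around (402,135) in the top view. The weight hangs level in the jaws at 14 mm opening. Next I'll go to a viewpoint in front of the recess.

```bash
python3 -m jog '1 0 -0.07 0.05 0;1 0.04 -0.136 0.2 -0.02;1 0.1 -0.136 0.35 -0.04;1 0.16 -0.136 0.5 -0.063;1 0.22 -0.136 0.65 -0.063;1 0.28 -0.136 0.8 -0.063;1 0.3 -0.136 0.93 -0.063;1 0.3 -0.136 1 -0.063;1 0.3 -0.136 1 -0.063;1 0.3 -0.136 1 -0.063'
python3 - <<'E'
from h import *
go([.445,-.265,.25],191.6)
E
```

```text
time: 13.5
tool_pos: [0.5045, -0.0073, 0.2519]
tcp_rot: [-0.072, 0.704, -0.703, 0.071]
contact_force: [-0.1, 1.0, -4.9]
grip_width: 0.154
t 13.5 pos [ 0.5045 -0.0073  0.2519] head -168.41 shift [0.4401 0.0071 0.9622] turn -0.0001 F [-0.08  1.01 -4.87] g 0.154
```

```bash
python3 -m jog '1 0.1 0 0.12 0;1 0.2 0 0.28 0;1 0.3 0 0.44 0;1 0.4 0 0.6 0;1 0.44 0 0.76 0;1 0.44 0 0.88 0;1 0.44 0 0.95 0;1 0.44 0 0.962 0;1 0.44 0 0.962 0;1 0.44 0 0.962 0;1 0.44 0 0.962 0;1 0.44 0 0.962 0'
python3 - <<'E'
from h import *
im,P,K,T=wrist("w4")
np.save("pics/w4P.npy",P)
for m in manip.mark_of("nest","wrist")[:2]: print(m, onplane(m['xy'],.012,K,T), onplane(m['xy'],.026,K,T))
m=manip.recognise("weight","wrist")[:2];print(m)
go([.5386,-.246,.25],191.6)
th=np.radians(11.6);c=np.array([.5386,-.246]);ex=np.array([np.cos(th),np.sin(th)]);ey=np.array([-ex[1],ex[0]])
# rectified height map around nest, 1mm
q=(P[...,:2]-c);X=np.rint((q@ex)*1000).astype(int);Y=np.rint((q@ey)*1000).astype(int);Z=P[...,2]
k=(abs(X)<110)&(abs(Y)<95)&(Z>0)&(Z<.12)
H=np.zeros((220,190));
H[109-X[k],94-Y[k]]=Z[k]; np.save("pics/H.npy",H)
cv2.imwrite("pics/H.png",cv2.resize(np.clip(H*2500,0,255).astype(np.uint8),None,fx=2.5,fy=2.5,interpolation=0))
E
```

```text
time: 14.7
tool_pos: [0.4457, -0.2641, 0.2529]
tcp_rot: [0.072, -0.703, 0.703, -0.072]
contact_force: [0.2, 0.6, -4.3]
grip_width: 0.155
{'xy': [317.3, 101.5], 'p': 0.94} [ 0.54063122 -0.24536518  0.012     ] [ 0.53957003 -0.24552131  0.026     ]
[{'box': [279.0, 180.8, 75.4, 98.0], 'p': 0.66}]
t 14.85 pos [ 0.4455 -0.2646  0.2528] head -168.33 shift [-0.3796  0.0112  0.0024] turn 0.0008 F [-0.08  0.14 -4.81] g 0.158
```

View pics/w4.png

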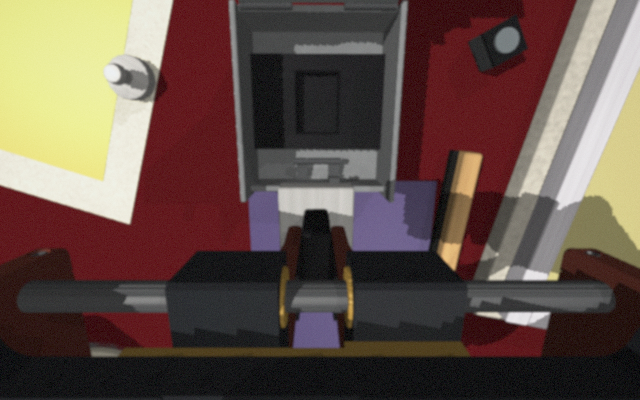

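View pics/H.png

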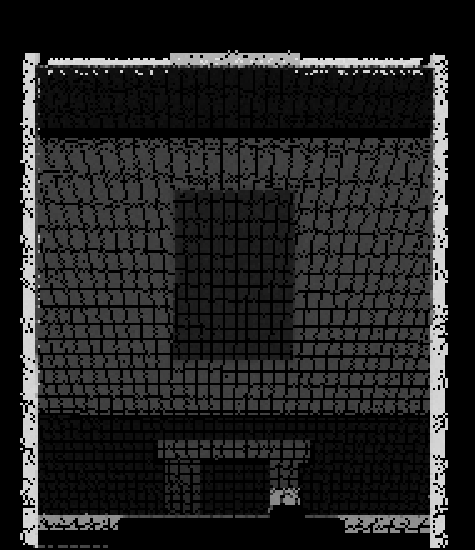

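The wrist view shows the recess as a dark rectangle at about (317,102), with the weight's foot visible at rows 187–230. I'll fit both precisely.

Run:
```python
from h import *
P=np.load("pics/w4P.npy");s=manip.sense()
th=np.radians(11.6);c=np.array([.5386,-.246]);ex=np.array([np.cos(th),np.sin(th)]);ey=np.array([-ex[1],ex[0]])
q=P[...,:2]-c;X=q@ex;Y=q@ey;Z=P[...,2]
def edges(k,name):
    print(name,k.sum(),np.median(Z[k]),cv2.minAreaRect((P[k][:,:2]*1000).astype(np.float32)))
k=(abs(X)<.045)&(abs(Y)<.035)&(Z<.0165)&(Z>.008);edges(k,"floor")
k=(abs(X)<.045)&(abs(Y)<.035)&(Z<.0235)&(Z>.008);edges(k,"mouth")
k=(abs(X)<.1)&(abs(Y)<.095)&(Z<.092)&(Z>.08);edges(k,"walls")
# weight in tool frame
M=R.from_quat(s['tcp_rot']).as_matrix();L=(P-s['tool_pos'])@M
k=(abs(L[...,0])<.06)&(abs(L[...,2])<.035)&(L[...,1]>.010)&(L[...,1]<.04)
A=L[k];print("wt",k.sum(),np.percentile(A[:,1],[2,50,98]))
t=A[abs(A[:,1]-np.median(A[:,1]))<.003]
print("x range",t[:,0].min(),np.percentile(t[:,0],[1,99]),"z range",np.percentile(t[:,2],[.5,99.5]),t[:,2].min(),t[:,2].max())
# front edge line: min x per z bin
zb=np.linspace(-.02,.02,21);e=[t[abs(t[:,2]-b)<.001][:,0].min() for b in zb];pf=np.polyfit(zb,e,1);print("yaw slope deg",np.degrees(pf[0]),"front",pf[1])
```

```text
floor 2195 0.011985098401751437 ((538.1344604492188, -245.38027954101562), (67.5816879272461, 47.844913482666016), 11.113706588745117)
mouth 2405 0.012071088852411926 ((540.908203125, -244.62686157226562), (77.30216217041016, 51.83516311645508), 11.971166610717773)
walls 3879 0.08491462111222814 ((532.578369140625, -246.4431610107422), (187.47698974609375, 170.77659606933594), 11.416304588317871)
wt 3114 [0.01359665 0.01525621 0.02820255]
x range -0.03340974979619152 [-0.0331526   0.00055873] z range [-0.02334597  0.02023808] -0.02363584995681119 0.02052161502248368
yaw slope deg 0.18019916613580989 front -0.033215842722634996
```

Run:
```python
from h import *
go([.5376,-.2471,.10],191.4)
```

```text
t 14.85 pos [ 0.4455 -0.2646  0.2528] head -168.33 shift [-0.3747  0.6112  0.0058] turn 0.003 F [-0.08  0.14 -4.81] g 0.158
```

```bash
python3 -m jog '1 -0.1 0 0.005 0.003;1 -0.25 0 0.005 0.003;1 -0.36 0.05 0.005 0.003;1 -0.375 0.15 0.006 0.003;1 -0.375 0.28 0.006 0.003;1 -0.375 0.4 0.006 0.003;1 -0.375 0.5 0.006 0.003;1 -0.375 0.58 0.006 0.003;1 -0.375 0.61 0.006 0.003;1 -0.375 0.61 0.006 0.003;1 -0.375 0.61 0.006 0.003;1 -0.375 0.61 0.006 0.003'
python3 - <<'E'
from h import *
im,P,K,T=wrist("w5")
np.save("pics/w5P.npy",P)
im,d=manip.snapshot("scene");cv2.imwrite("pics/sc3.png",cv2.resize(im[150:330,120:340,::-1],None,fx=3,fy=3))
go([.5376,-.2471,.0432],191.4)
E
```

```text
time: 16.05
tool_pos: [0.5384, -0.248, 0.1021]
tcp_rot: [0.069, -0.703, 0.704, -0.071]
contact_force: [0.0, -0.0, -4.1]
grip_width: 0.156
t 16.15 pos [ 0.5382 -0.2479  0.1017] head -168.64 shift [ 0.0022  0.2341 -0.0041] turn -0.0004 F [-0.24 -0.05 -4.83] g 0.161
```

View pics/w5.png

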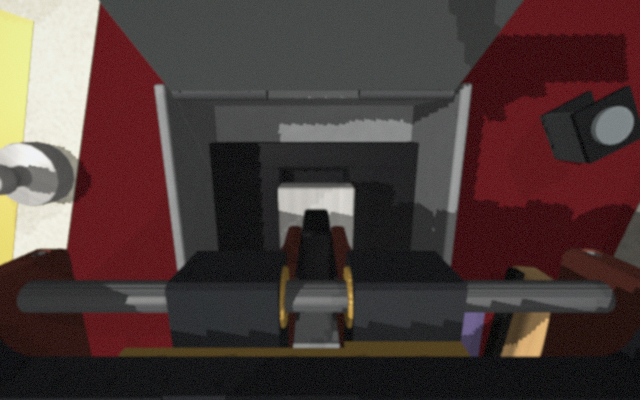

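View pics/sc3.png

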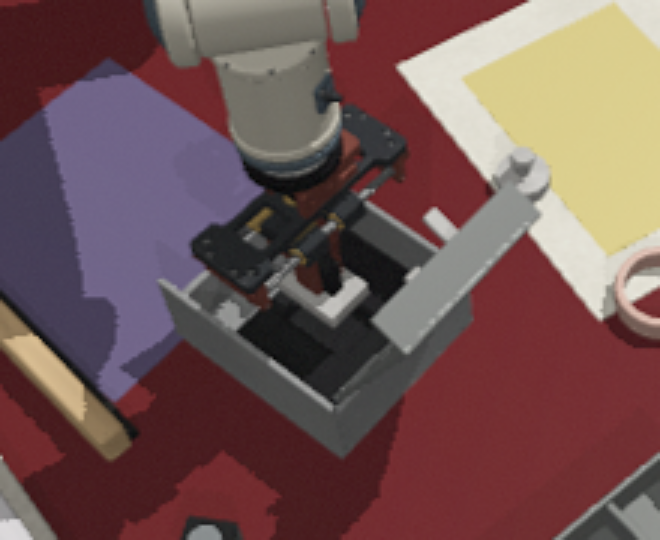

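Run:
```python
from h import *
P=np.load("pics/w5P.npy");s=manip.sense();M=R.from_quat(s['tcp_rot']).as_matrix();L=(P-s['tool_pos'])@M
Z=P[...,2]
k=(L[...,0]>-.06)&(L[...,0]<.0)&(abs(L[...,2])<.04)
a=k&(Z<.0235)&(Z>.006);A=L[a];print("recess",a.sum(),A[:,0].min(),A[:,2].min(),A[:,2].max())
for x in np.arange(-.045,-.03,.0015):
    r=A[abs(A[:,0]-x)<.00075]
    if len(r):print(round(x,4),len(r),r[:,2].min().round(4),r[:,2].max().round(4))
w=k&(abs(L[...,1]-.0153)<.003);W=L[w];print("foot",W[:,0].min(),W[:,2].min(),W[:,2].max())
```

```text
recess 1186 -0.05929812513417839 -0.03980430852247321 0.039601884375738104
-0.036 5 -0.0122 0.0079
-0.0345 65 -0.0279 0.0212
-0.033 5 -0.027 0.022
-0.0315 97 -0.0271 0.022
foot -0.03332137970299841 -0.022890649861571723 0.021060977979020432
```

```bash
python3 -m jog '1 0.001 0.04 -0.006 0;1 0.001 0.08 -0.006 0;1 0.001 0.12 -0.006 0;1 0.001 0.15 -0.006 0;1 0.001 0.165 -0.006 0;1 0.001 0.165 -0.006 0;1 0.001 0.165 -0.006 0'
python3 - <<'E'
from h import *
im,P,K,T=wrist("w6")
go([.5376,-.2471,.0432],191.4)
E
```

```text
time: 16.85
tool_pos: [0.5372, -0.2463, 0.0591]
tcp_rot: [0.07, -0.704, 0.704, -0.07]
contact_force: [-0.5, 0.3, -4.6]
grip_width: 0.158
t 16.9 pos [ 0.5373 -0.2463  0.0594] head -168.64 shift [-0.0004  0.0649  0.0031] turn -0.0004 F [ 0.19  0.29 -4.78] g 0.153
```

View pics/w6.png

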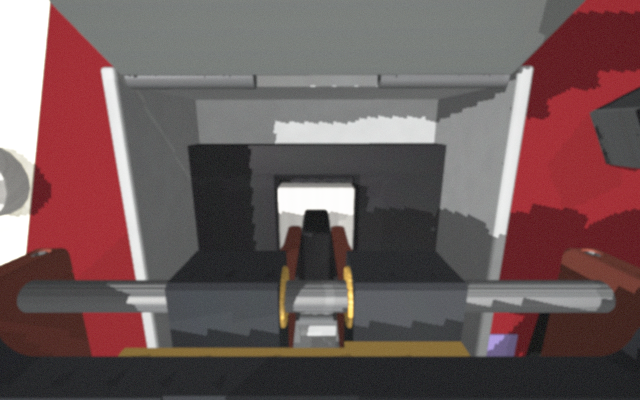

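The foot at columns 277–354 sits centred in the recess mouth at about 273–358. I'll lower it slowly.

```bash
python3 -m jog '1 0 0.006 0 0;1 0 0.012 0 0;1 0 0.018 0 0;1 0 0.024 0 0;1 0 0.03 0 0;1 0 0.036 0 0;1 0 0.04 0 0;1 0 0.04 0 0'
```

```text
time: 17.7
tool_pos: [0.5369, -0.2461, 0.0486]
tcp_rot: [-0.07, 0.704, -0.704, 0.07]
contact_force: [-0.3, 0.9, -4.7]
grip_width: 0.162
```

```bash
python3 -m jog '1 0 0.004 0 0;1 0 0.008 0 0;1 0 0.012 0 0;1 0 0.016 0 0;1 0 0.016 0 0;1 0 0.016 0 0'
```

```text
time: 18.3
tool_pos: [0.537, -0.2462, 0.0448]
tcp_rot: [-0.07, 0.704, -0.704, 0.07]
contact_force: [-0.5, -0.6, -5.2]
grip_width: 0.163
```

```bash
python3 -m jog '1 0 0.003 0 0;1 0 0.005 0 0;1 0 0.005 0 0'
```

```text
time: 18.6
tool_pos: [0.537, -0.2461, 0.0435]
tcp_rot: [-0.07, 0.704, -0.704, 0.07]
contact_force: [0.2, 0.2, -4.3]
grip_width: 0.161
```

```bash
python3 -m jog '1 0 0.002 0 0;1 0 0.003 0 0;1 0 0.003 0 0'
```

```text
time: 18.9
tool_pos: [0.5371, -0.2462, 0.0432]
tcp_rot: [0.07, -0.704, 0.704, -0.07]
contact_force: [1.0, 0.6, -2.6]
grip_width: 0.154
```

Touching the floor at the predicted height of 0.0432. I'll take a little more of the load off and then release.

```bash
python3 -m jog '1 0 0.002 0 0;1 0 0.002 0 0;1 0 0.002 0 0'
```

```text
time: 19.2
tool_pos: [0.5372, -0.2462, 0.0431]
tcp_rot: [0.07, -0.704, 0.704, -0.07]
contact_force: [-3.3, 1.0, 2.0]
grip_width: 0.158
```

```bash
python3 -m jog '0.5 0 0.002 0 0;0.3 0 0.002 0 0;0.2 0 0.002 0 0;0.2 0 0.002 0 0;0.2 0 0.002 0 0'
python3 - <<'E'
from h import *
go([.537,-.2462,.0432],191.4)
E
```

```text
time: 19.7
tool_pos: [0.5371, -0.2462, 0.0419]
tcp_rot: [0.07, -0.704, 0.704, -0.07]
contact_force: [-0.3, -0.7, -0.2]
grip_width: 0.399
t 19.7 pos [ 0.5371 -0.2462  0.0419] head -168.63 shift [ 0.0004 -0.0053 -0.0002] turn -0.0004 F [-0.31 -0.73 -0.22] g 0.399
```

```bash
python3 -m jog '0.2 0 -0.02 0 0;0.2 0 -0.08 0 0;0.2 0 -0.2 0 0;0.2 0 -0.4 0 0;0.2 0 -0.6 0 0;0.2 0.1 -0.8 0 0;0.2 0.25 -0.84 0 0;0.2 0.38 -0.84 0 0;0.2 0.38 -0.84 0 0;0.2 0.38 -0.84 0 0;0.2 0.38 -0.84 0 0'
python3 - <<'E'
from h import *
im,P,K,T=wrist("w7");Z=P[...,2]
m=(abs(P[...,0]-.538)<.05)&(abs(P[...,1]+.246)<.04)
for lo,hi in[(.0265,.034),(.06,.075)]:
    k=m&(Z>lo)&(Z<hi);print(k.sum(),np.percentile(Z[k],[2,50,98]),cv2.minAreaRect((P[k][:,:2]*1000).astype(np.float32)))
    X=P[k];A=np.c_[X[:,:2]-X[:,:2].mean(0),np.ones(len(X))];print("tilt",np.degrees(np.linalg.lstsq(A,X[:,2],rcond=None)[0][:2]))
im,d=manip.snapshot("top");cv2.imwrite("pics/top4.png",im[:,:,::-1])
im,d=manip.snapshot("scene");cv2.imwrite("pics/sc4.png",im[:,:,::-1])
go([.445,-.265,.25],191.4)
E
```

```text
time: 20.8
tool_pos: [0.4445, -0.2646, 0.2519]
tcp_rot: [-0.07, 0.704, -0.704, 0.07]
contact_force: [-0.9, 0.2, -0.5]
grip_width: 0.403
2252 [0.02653577 0.02752331 0.02940542] ((538.0507202148438, -245.9399871826172), (79.93482971191406, 99.7674560546875), 89.93798828125)
tilt [-0.13241255  0.02009703]
510 [0.0656587  0.06780602 0.0694671 ] ((537.8458862304688, -244.95680236816406), (39.900596618652344, 13.053905487060547), 11.476216316223145)
tilt [-0.47315158  2.28309614]
t 20.95 pos [ 0.4446 -0.2645  0.2512] head -168.58 shift [-0.0014  0.0047  0.0022] turn 0.0002 F [-0.08 -0.08 -0.65] g 0.404
```

View pics/w7.png

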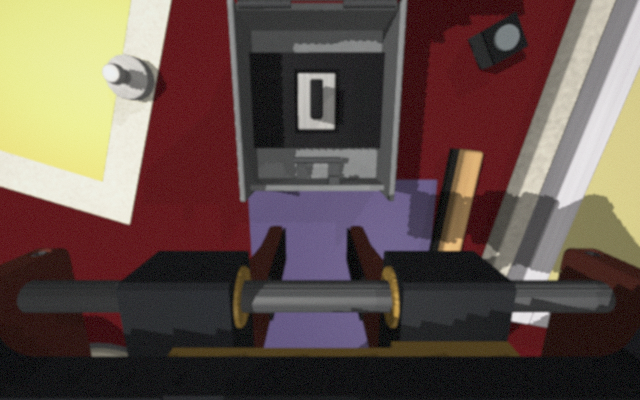

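View pics/sc4.png

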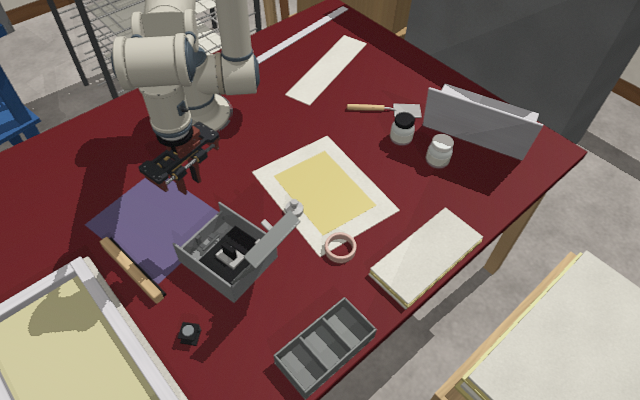

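The weight sits in its recess at (317,102) in the wrist view. Its grip top is at 67.8 mm, against 68 mm when fully home, and the foot top is level. The lid is open and nothing else has moved.

```bash
python3 -c "
from bench import manip
print(manip.sign_off())"
```

```text
the job is handed in; nothing more can be done
None
```

The weight is in its recess in the case, released, with the lid standing open. I handed the job in at about 21 s on the robot's clock.

- **Lid:** I pressed it in small steps until it stopped moving, at 15.8 N vertical (about 18 N in all, counting sideways force). I then let go at once, and it swung fully open by itself without being touched again.
- **Weight:** I lowered it slowly and felt the recess floor at the predicted height. Before I released it, the force on the weight was at most about 7 N.
- **Last checks:** The grip's top measured 67.8 mm, against 68 mm when fully home. The foot's top measured 27.5 mm, against 28 mm; that patch also took in some of the insert beside it. Its tilt came out near zero and the weight lines up with the case to within 0.1°.
- **Disagreements:** A tilt fit on the grip's narrow top read 2.3° across its 14 mm. I put that down to edge noise, because the foot read level. The top camera's network placed the press point about 7 mm from where the case's geometry put it, so I went by the geometry and the wrist camera.
- **Surroundings:** In the last scene picture, the other things look to be where they started.

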